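# Tug the sample case cover, release its catch if it holds, and hold the cover open

## Task

Before touching the knob, tug the blue cover of the sample case a little way up by its front handle to feel whether the hidden catch is holding it, without heaving on a caught cover. If it is caught, let the cover down and give the black knob a quarter turn to free it; then lift the cover by the handle to about 60 degrees and finish still holding it there, as it falls shut when let go. Leave the other things on the bench where they are.

Things in the scene. Friction and masses are not known exactly. Their poses are not given: they have to be found in the camera images.
- case: Grey sample case, fixed to the bench, 160 mm deep (x), 200 mm wide (y), walls 90 mm tall and 8 mm thick. Origin: centre of its underside, at z = 0. Its -x axis points out of the front, its +x axis to the hinged rear, z up; it may be turned about the vertical. What stands inside needs no handling.
- cover (a joint): Angle of the blue cover (162 x 204 x 12 mm, 0.35 kg, top 104 mm above the bench) on its rear hinge, rad: 0 shut, grows as the front rises, stop at 1.4. It falls shut when let go. While caught it has 0.042 rad of play (9 mm at the handle) and then meets a stiff spring, 2.4 N per mm at the handle; if free it just goes on rising, at under 4 N.
- cover_hinge (a point): Point on the cover's hinge line, fixed in the case: case frame [80, 0, 92] mm. The hinge line runs along the case's y axis.
- handle (a point): Middle of the steel handle bar: round, 10 mm thick, 92 mm long, along the case's y axis, on two arms (84 mm apart) 45 mm before the cover's front edge and level with it. Moves with the cover; shut: case frame [-127, 0, 98] mm, 207 mm before and 6 mm above the hinge line. Pinch it from above, a finger before and one behind; it may turn between the fingers as the cover swings.
- knob_axis (a point): Point on the axis of the black knurled knob on the cover, 25 mm above the cover's top face (does not turn with the knob); cover shut: case frame [-37, 0, 129] mm. The knob is round, 38 mm across, its top 38 mm above the cover; it turns both ways about the cover's normal without a stop, friction 0.05 N m, and stays where it is left.
- knob_rim (a point): Point on the knob's top edge, 18 mm from its axis, beside a small white dot; turns with the knob and starts anywhere. The dot is no mark of where the catch holds. A two-ended tongue below turns with the knob: when the catch holds, a quarter turn (1.4 to 1.7 rad) either way with the cover shut frees it; turning on catches it again, and when it is free a quarter turn may catch it.
- keeper (a joint): Lift of the hidden spring keeper that the tongue pulls on while the catch holds, m: 0 at rest, about 5 N per mm. It shows how hard the catch is pulled: about 1.4 N at the keeper for each N of pull at the handle. A gentle tug lifts it 1 to 4 mm; more than 6 mm is heaving.
- bottle: Bystander, leave it in place: the brown screw-cap reagent bottle with a blue cap, 56 mm across and 106 mm tall. Origin: centre of its underside.
- dish: Bystander, leave it in place: the pale petri dish, 60 mm across and 14 mm tall. Origin: centre of its underside.
- tape: Bystander, leave it in place: the roll of cream label tape lying flat, 62 x 66 x 19 mm. Origin: centre of its underside.
- pen: Bystander, leave it in place: the grey marker pen with a black cap lying in front of the case, 134 mm long and 12 mm thick. Origin: centre of its underside.
- tip_box: Bystander, leave it in place: the box of yellow pipette tips, 88 x 123 x 83 mm. Origin: centre of its underside.
- bench_timer: Bystander, leave it in place: the small grey timer, 70 x 64 x 19 mm. Origin: centre of its underside.

How it is judged:
On the way, in this order (a step that is already met when the one before it is completed fails the run):
1. the cover was tugged up by at least 0.02 rad while the knob had not yet been turned (value of joint cover above 0.02 rad and distance of knob_rim from where it was at the start of the episode below 0.019 m), for 0.04 s.
2. the cover was lifted open past 0.85 rad by the handle (value of joint cover above 0.85 rad and contact force between the fingers and cover above 0.3 N), for 0.1 s.
At the end, for the whole second after the job is handed in: The cover is held still by the fingers at its handle, 0.85 to 1.3 rad open (49 to 74 degrees), for the second after the program ends; no bystander is more than 30 mm from where it stood (all of step 2 and value of joint cover below 1.3 rad and velocity of joint cover between -0.1 and 0.1 rad/s and distance between the grasp point and handle below 0.06 m and distance of each of bottle, dish, tape, pen, tip_box, bench_timer from where it was at the start of the episode below 0.03 m); the arm keeps its last pose, push and grip.
It fails at once if the caught cover was heaved on: the keeper was pulled up more than 6 mm (about 30 N at the keeper, 20 N at the handle) (value of joint keeper above 0.006 m).
It fails at once if a bystander was moved more than 30 mm (distance of any of bottle, dish, tape, pen, tip_box, bench_timer from where it was at the start of the episode above 0.03 m).
It also fails if it takes over 54 s, if anything falls off the work surface, if the arm or the gripper's body presses on something with over 40 N, if the wrist force passes 120 N, or if a joint passes its speed limit or range.

## Robot

A 7-joint arm with a two-finger parallel gripper is mounted at the origin on a cart in front of the work surface, level with it; the furniture and walls round the work are solid. World frame = base frame: x ahead of the robot, y to its left, z up, the work surface at z = 0. Lengths are in m, angles in rad, forces in N, time in s.
With the tool pointing down it reaches from about 0.4 to 0.85 m from the base axis. Payload 4.5 kg.
Tool frame: the origin (TCP) lies between the finger pads; the fingertips stand 22 mm ahead of it and the grasp point (between the pads) lies 3 mm ahead of it (r.tip_extent is the distance from the TCP to the fingertips, in m); z points along the fingers, y is the line along which they close (so a half turn about z gives the same grasp; the last joint's range is limited). The gripper opens to 85 mm and grips with 20 to 120 N. Pads are 22 mm wide; open, the fingers measure 114 mm over their backs; the gripper's body (76 mm by 85 mm) begins 54 mm behind the grasp point. The pads swing forward as they close: fully open they stand 13 mm farther back than shut.
Start: joints at [-1.273, 0.689, -0.195, 1.565, 0.157, 0.902, -0.215], TCP at [0.163, 0.603, 0.253] pointing down, gripper open.
Joint ranges: [-3.01, 3.01], [-0.46, 2.08], [-1.47, 1.51], [0.13, 2.56], [-1, 4.14], [0.04, 2.09], [-2.66, 2.66]. Speed limits (rad/s): [2.57, 2.57, 3.14, 3.14, 3.14, 3.14, 3.14].

## Interface

Orientations are given as a unit quaternion [x, y, z, w].
In Python, from plant import r gives the robot as it stands.
- The arm moves only by the tool step_arm, never from a script. Its argument "deltas" is a list of rows, each a list of 3 entries, a list of its own where there are three numbers: the opening, from -1 (shut) to 1 (fully open), then the shift along the world's x, y, z in m, then the turn, a rotation vector about the world's x, y, z in rad. In form: [[grip, [dx, dy, dz], [ax, ay, az]], ...]. A call has 1 to 12 rows; each row is the pose to reach, as a shift and turn from the pose commanded when the call began; what a row does not reach only later rows make up. A row lasts 1/10 s, in which the tool goes at most 50 mm and 8.59 degrees, less where a joint would pass 70% of its speed; a pose out of reach is approached as far as the arm can. A call with a gripper value outside its range is refused whole. The fingers move at their own pace and stop on an object; the grip force is fixed at half the most. Time passes only in rows, so rows that repeat a pose let the fingers close. It gives the time, the measured TCP pose, the force, the opening and the grip force at its end, in the units of the state.
- r.read_state(): the state, without advancing time (a new reading comes with each control period).
- r.get_image(name): name is "side" or "top" or "wrist"; returns a dict with "color" (420x560x3 uint8, red, green, blue), "mtx" (3x3 intrinsics, pixels), "R" (3x3) and "t" (3): a world point X has camera coordinates R X + t; the wrist camera has in their place "mount" (4x4, takes a point from camera to tool coordinates, whose origin is the TCP and whose axes are the flange's). Camera axes: x right, y down, z forward; pixel columns grow to the right and rows downward; lengths in m; the calibration is good to about 2 mm. A picture is of the moment at which its call begins: read the wrist's pose just before it. There is no depth.
- r.sign_off(): hands the job in; it is judged then, once.
Trained networks look in a picture, given as the dict that the camera call returned (one of the last four; its "shot" number tells which), for a name from the list of things; names that differ only in an ending like _2 or _b are one class to them, and where a whole thing is asked for, a point or a joint stands for the part that bears it (a point fixed in the world has none). Each returns a list of dicts, best first, with "conf" (0 to 1); they miss things now and then, are a little off and sometimes report something else, mostly with a low value. They report only what shows in the picture. A call takes as long as a camera call.
- r.boxes_of(picture, label): "at" ([x, y, z] in m, in the coordinates of the camera as it stood for that picture, good to about 4 mm: the middle of the surface that is visible of it).
The state is a dict: "time_s": time; "q": joint angles; "dq": joint speeds; "tau": joint torques, N m; "tcp_pos": TCP position; "eef_rot": TCP orientation; "ft_force": force on the tool from outside, world axes, zero at the start; "torque": the same for the moment, N m; "width": opening from 0.0 (shut) to 1.0 (fully open); "grasp_force": force on a finger pad.
Only numpy, scipy, OpenCV 4.12 (cv2) and the standard library are available. Lean on these libraries where they do the work, as an engineer would, in place of code of your own. Each camera call takes 0.05 s, during which the arm holds its last target. There are 200 camera calls.

## Working session

There is one attempt and no reset: what is moved stays moved. The work goes in short steps, Python scripts to look and compute and a tool call to move; the robot and the scene stay as the last step left them, time stands still between calls to the robot, and variables do not carry over. Pictures are saved under pics/ and viewed, at most 10 in all, crops included, and the job is handed in when it is done.

Besides the shell and the picture viewer there is one more tool, called after ">>>" as name(argument=value, ...) on one line, values as JSON. step_arm: Moves the arm, as the interface text tells. Its arguments: {"type":"object","properties":{"deltas":{"type":"array","items":{"type":"array"}}},"required":["deltas"]}

```bash
mkdir -p pics; cat > h.py <<'E'
import numpy as np, cv2
from plant import r
def shot(n,fn=None):
    p=r.get_image(n)
    if fn: cv2.imwrite('pics/'+fn,cv2.cvtColor(p['color'],cv2.COLOR_RGB2BGR))
    return p
def world(p,l):
    return [(np.round(np.array(p['R']).T@(np.array(d['at'])-np.array(p['t'])),4),round(d['conf'],2)) for d in r.boxes_of(p,l)[:2]]
def proj(p,X):
    c=np.array(p['R'])@np.array(X)+np.array(p['t']); u=np.array(p['mtx'])@c; return u[:2]/u[2]
E
python3 - <<'E'
from h import *
s=r.read_state(); print(s)
for n in('top','side'):
    p=shot(n,n+'0.png'); print(n,np.round(np.array(p['R']).T@-np.array(p['t']),3))
    for l in('case','cover','handle','knob_axis','knob_rim','bottle','dish','tape','pen','tip_box','bench_timer'): print(l,world(p,l))
E
```

```text
{'time_s': 0.0, 'q': array([-1.2731943 ,  0.6900009 , -0.19449938,  1.56637622,  0.15732541,
        0.90249576, -0.21508875]), 'dq': array([-0.00035904,  0.00039664,  0.00033477, -0.00132575,  0.00101346,
       -0.00039154, -0.00058492]), 'tau': array([ 5.94310059e-04, -5.39611852e+01, -1.26622763e+00, -1.58541924e+01,
        9.16292018e-03,  9.27308982e-03, -4.71092349e-06]), 'tcp_pos': array([0.16286841, 0.60275974, 0.25246452]), 'eef_rot': array([ 1.31467221e-01,  9.91320069e-01, -9.42328904e-04, -4.16896949e-05]), 'ft_force': array([-0.08505282,  0.59834827, -0.15619303]), 'torque': array([ 0.02477302,  0.06260945, -0.0024798 ]), 'grasp_force': 0.0, 'width': 0.999702458721045}
top [0.441 0.019 1.152]
case [(array([ 0.6051, -0.0628,  0.1071]), 0.65)]
cover [(array([ 0.6124, -0.0627,  0.1032]), 0.58)]
handle [(array([ 0.6064, -0.0631,  0.1061]), 0.63), (array([ 0.6059, -0.0626,  0.1086]), 0.37)]
knob_axis [(array([ 0.6083, -0.0613,  0.1052]), 0.68), (array([ 0.6077, -0.0623,  0.1079]), 0.49)]
knob_rim [(array([ 0.5744, -0.0577,  0.1439]), 0.75)]
bottle [(array([0.683 , 0.0994, 0
[... 213 characters left out ...]
x [(array([0.4422, 0.3429, 0.0519]), 0.98)]
bench_timer [(array([ 0.3236, -0.3175,  0.0168]), 0.72), (array([ 0.5324, -0.2493,  0.0042]), 0.25)]
side [-0.082 -1.012  0.628]
case [(array([ 0.5713, -0.1328,  0.0892]), 0.76)]
cover [(array([ 0.5857, -0.0881,  0.1012]), 0.8)]
handle [(array([ 0.5851, -0.0824,  0.0977]), 0.86)]
knob_axis [(array([ 0.5796, -0.0829,  0.1022]), 0.78)]
knob_rim [(array([ 0.5693, -0.0718,  0.1276]), 0.73)]
bottle []
dish [(array([ 0.5293, -0.2458,  0.0033]), 0.6)]
tape [(array([ 0.6131, -0.2619,  0.0125]), 0.55)]
pen []
tip_box [(array([0.4305, 0.2988, 0.0449]), 0.71)]
bench_timer [(array([ 0.3125, -0.3397,  0.0135]), 0.64), (array([ 0.5831, -0.0815,  0.1023]), 0.57)]
```

View pics/top0.png

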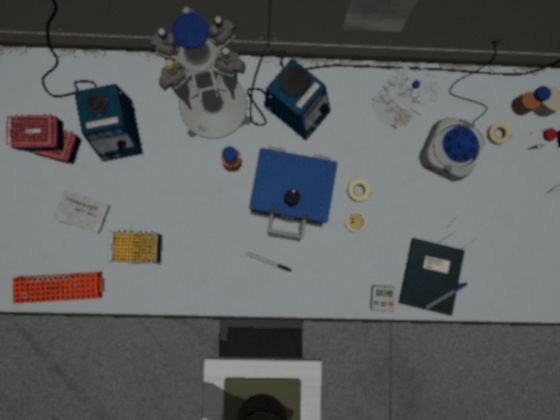

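View pics/side0.png

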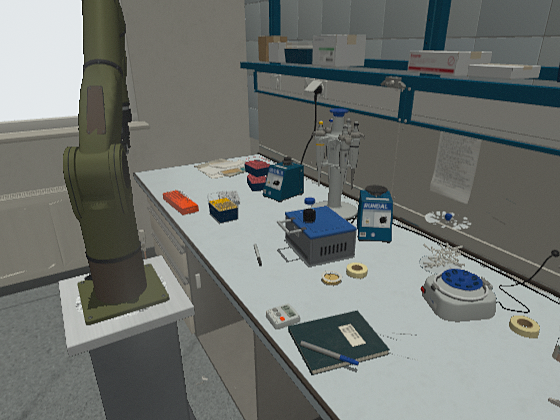

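The top view shows the case, with the cover at about (293,185), the knob at (292,198) and the handle bar at (286,236). It is yawed slightly and the pen lies below the handle at (270,262). The side view agrees. Next I fit the cover pose.

```bash
cat >> h.py <<'E'
def onplane(p,uv,z):
    uv=np.atleast_2d(uv).astype(float); R=np.array(p['R']);t=np.array(p['t'])
    d=(R.T@np.linalg.inv(p['mtx'])@np.c_[uv,np.ones(len(uv))].T).T; c=-R.T@t
    return c+d*((z-c[2])/d[:,2])[:,None]
E
python3 - <<'E'
from h import *
p=shot('top'); hsv=cv2.cvtColor(p['color'],cv2.COLOR_RGB2HSV)
m=((hsv[...,0]>100)&(hsv[...,0]<125)&(hsv[...,1]>140)).astype(np.uint8)
m[:140]=0;m[230:]=0;m[:,:245]=0;m[:,340:]=0
m=cv2.morphologyEx(m,cv2.MORPH_OPEN,np.ones((3,3)))
c=max(cv2.findContours(m,0,1)[0],key=cv2.contourArea)[:,0]
X=onplane(p,c,.104)
(cx,cy),(w,h),a=cv2.minAreaRect((X[:,:2]*1000).astype(np.float32)); print(cx,cy,w,h,a)
# yaw candidates -> model overlay
for yaw in (a,a-90): print('yaw',yaw)
yaw=np.radians(min((a,a-90),key=abs))
o=np.array([cx,cy])/1000; R2=np.array([[np.cos(yaw),-np.sin(yaw)],[np.sin(yaw),np.cos(yaw)]])
im=cv2.cvtColor(p['color'],cv2.COLOR_RGB2BGR)
im=cv2.resize(im,None,fx=4,fy=4,interpolation=cv2.INTER_CUBIC)
def W(x,y,z): return np.r_[o+R2@[x,y],z]
for q in [(-.081,-.102,.104),(-.081,.102,.104),(.081,-.102,.104),(.081,.102,.104),(-.127,-.046,.103),(-.127,.046,.103),(-.037,0,.142)]:
    u=proj(p,W(*q)); print(q,W(*q).round(4),u.round(1)); cv2.circle(im,tuple(int(v) for v in u*4+2),4,(0,0,255),1)
cv2.imwrite('pics/fit.png',im[540:1120,900:1560])
E
```

```text
610.1950073242188 -63.783653259277344 195.0869903564453 157.9284210205078 81.26732635498047
yaw 81.26732635498047
yaw -8.732673645019531
(-0.081, -0.102, 0.104) [ 0.5146 -0.1523  0.104 ] [327.  223.7]
(-0.081, 0.102, 0.104) [0.5456 0.0493 0.104 ] [247.8 209.5]
(0.081, -0.102, 0.104) [ 0.6748 -0.1769  0.104 ] [337.3 161.8]
(0.081, 0.102, 0.104) [0.7057 0.0247 0.104 ] [259.2 147.6]
(-0.127, -0.046, 0.103) [ 0.4777 -0.09    0.103 ] [302.2 237.7]
(-0.127, 0.046, 0.103) [0.4917 0.001  0.103 ] [266.4 231.3]
(-0.037, 0, 0.142) [ 0.5736 -0.0582  0.142 ] [291.6 197.7]
```

View pics/fit.png

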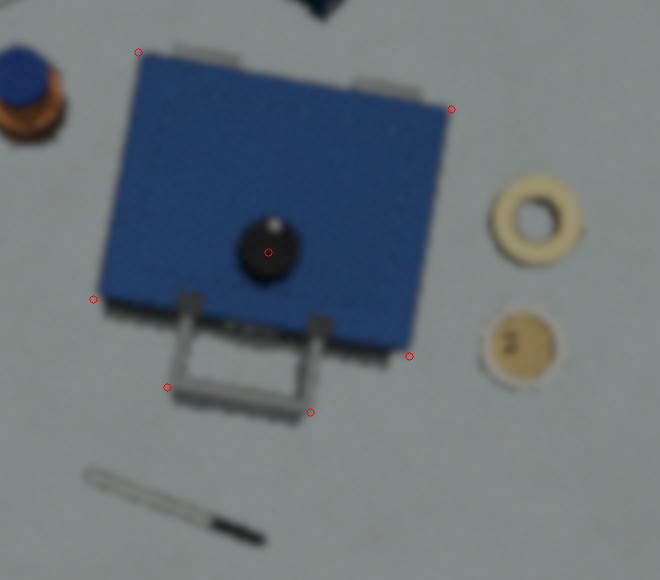

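The fit gives a yaw of about -8.7°, the handle at (0.485,-0.0445,0.098) and the knob axis at (0.5735,-0.058). I'm moving towards the handle now.

>>> step_arm(deltas=[[-0.06,[0.035,-0.03,0],[0,0,-0.075]],[-0.06,[0.07,-0.06,0],[0,0,-0.15]],[-0.06,[0.1,-0.095,0],[0,0,-0.22]],[-0.06,[0.135,-0.13,0],[0,0,-0.3]],[-0.06,[0.17,-0.165,0],[0,0,-0.38]],[-0.06,[0.2,-0.195,0],[0,0,-0.46]],[-0.06,[0.235,-0.23,0],[0,0,-0.54]],[-0.06,[0.27,-0.265,0],[0,0,-0.62]],[-0.06,[0.305,-0.3,0],[0,0,-0.7]],[-0.06,[0.305,-0.33,0],[0,0,-0.76]]])

```text
time_s: 2.25
tcp_pos: [0.4734, 0.2701, 0.2536]
eef_rot: [0.494, 0.87, 0.001, 0.002]
ft_force: [0.5, -0.4, 0.3]
width: 0.466
grasp_force: 0.0
```

```bash
cat >> h.py <<'E'
from scipy.spatial.transform import Rotation as Ro
def st():
    s=r.read_state(); R=Ro.from_quat(s['eef_rot']).as_matrix()
    print('t',round(s['time_s'],2),'tcp',s['tcp_pos'].round(4),'ytool',R[:,1].round(3),'yaw',np.degrees(np.arctan2(R[1,1],R[0,1])).round(2),'z',R[:,2].round(3),'q',s['q'].round(2),'F',s['ft_force'].round(2),'w',round(s['width'],3),'g',round(s['grasp_force'],1)); return s
E
python3 -c "from h import *;st()"
```

```text
t 2.25 tcp [0.4734 0.2701 0.2536] ytool [0.859 0.512 0.005] yaw 30.81 z [ 0.006  0.    -1.   ] q [-0.59  0.58 -0.02  1.82  0.02  0.74 -0.09] F [ 0.46 -0.43  0.29] w 0.466 g 0.0
```

>>> step_arm(deltas=[[-0.06,[0.02,-0.04,0],[0,0,-0.08]],[-0.06,[0.03,-0.08,0],[0,0,-0.17]],[-0.06,[0.03,-0.12,0],[0,0,-0.26]],[-0.06,[0.03,-0.16,0],[0,0,-0.35]],[-0.06,[0.03,-0.2,0],[0,0,-0.44]],[-0.06,[0.025,-0.24,0],[0,0,-0.53]],[-0.06,[0.02,-0.28,0],[0,0,-0.62]],[-0.06,[0.017,-0.317,0],[0,0,-0.7]],[-0.06,[0.017,-0.317,-0.03],[0,0,-0.7]],[-0.06,[0.017,-0.317,-0.06],[0,0,-0.7]],[-0.06,[0.017,-0.317,-0.073],[0,0,-0.7]],[-0.06,[0.017,-0.317,-0.073],[0,0,-0.7]]])

```text
time_s: 3.45
tcp_pos: [0.4839, -0.0435, 0.1789]
eef_rot: [0.759, 0.651, -0.001, -0.001]
ft_force: [-0.1, 0.8, 1.0]
width: 0.474
grasp_force: 0.0
```

```bash
python3 - <<'E'
from h import *
s=st(); p=shot('wrist','w1.png')
T=np.eye(4);T[:3,:3]=Ro.from_quat(s['eef_rot']).as_matrix();T[:3,3]=s['tcp_pos']
C=T@np.array(p['mount'])   # camera->world
q=dict(p);q['R']=C[:3,:3].T;q['t']=-C[:3,:3].T@C[:3,3]
for l in('handle','knob_axis','knob_rim'): print(l,[(np.round(C[:3,:3]@np.array(d['at'])+C[:3,3],4),round(d['conf'],2)) for d in r.boxes_of(p,l)[:2]])
yaw=np.radians(-8.7);o=np.array([.6102,-.0638])
R2=np.array([[np.cos(yaw),-np.sin(yaw)],[np.sin(yaw),np.cos(yaw)]])
im=cv2.cvtColor(p['color'],cv2.COLOR_RGB2BGR)
for a in [(-.127,-.046,.098),(-.127,.046,.098),(-.127,0,.098),(-.037,0,.142),(-.081,.102,.104),(-.081,-.102,.104)]:
    u=proj(q,np.r_[o+R2@a[:2],a[2]]);print(a,u.round(0))
    if abs(u).max()<2000: cv2.circle(im,tuple(int(v) for v in u),4,(0,0,255),1)
cv2.imwrite('pics/w1.png',im)
E
```

```text
t 3.45 tcp [ 0.4839 -0.0435  0.1789] ytool [ 0.988 -0.152 -0.003] yaw -8.77 z [-0.003  0.    -1.   ] q [-0.07  0.64  0.1   2.06 -0.13  0.45 -0.02] F [-0.13  0.79  0.99] w 0.474 g 0.0
handle [(array([ 0.5897, -0.0322,  0.1035]), 0.84)]
knob_axis [(array([ 0.5819, -0.0282,  0.1044]), 0.61), (array([ 0.5875, -0.0324,  0.1062]), 0.57)]
knob_rim [(array([ 0.5767, -0.0543,  0.1457]), 0.61)]
(-0.127, -0.046, 0.098) [284. 297.]
(-0.127, 0.046, 0.098) [284. 157.]
(-0.127, 0, 0.098) [284. 231.]
(-0.037, 0, 0.142) [465. 261.]
(-0.081, 0.102, 0.104) [372.  51.]
(-0.081, -0.102, 0.104) [351. 374.]
```

View pics/w1.png

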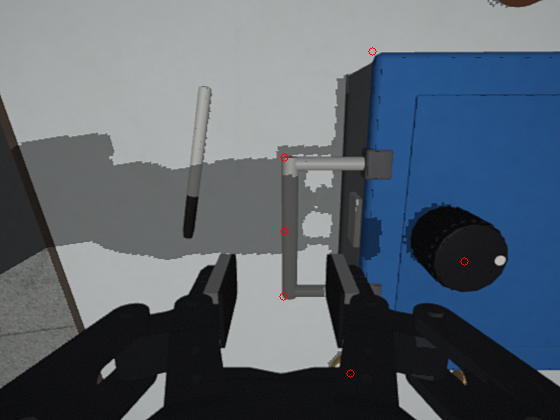

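The wrist view shows the bar at about column 290 (rows 157–295) against a prediction of 284, so it's about 4 mm further +x. The knob is at about (470,258). I'll shift by that, go down and close.

>>> step_arm(deltas=[[-0.06,[0.004,-0.001,-0.03],[0,0,0]],[-0.06,[0.004,-0.001,-0.055],[0,0,0]],[-0.06,[0.004,-0.001,-0.07],[0,0,0]],[-0.06,[0.004,-0.001,-0.078],[0,0,0]],[-0.06,[0.004,-0.001,-0.078],[0,0,0]],[-0.06,[0.004,-0.001,-0.078],[0,0,0]]])

```text
time_s: 4.25
tcp_pos: [0.4896, -0.0446, 0.1031]
eef_rot: [0.759, 0.651, 0.001, 0.001]
ft_force: [-0.4, 0.6, -0.2]
width: 0.471
grasp_force: 0.0
```

>>> step_arm(deltas=[[-1,[0,0,0],[0,0,0]],[-1,[0,0,0],[0,0,0]],[-1,[0,0,0],[0,0,0]],[-1,[0,0,0],[0,0,0]],[-1,[0,0,0],[0,0,0]],[-1,[0,0,0],[0,0,0]],[-1,[0,0,0],[0,0,0]]])

```text
time_s: 4.95
tcp_pos: [0.4889, -0.0445, 0.1032]
eef_rot: [0.759, 0.651, 0.0, 0.0]
ft_force: [-1.8, 0.4, 5.9]
width: 0.093
grasp_force: 58.5
```

```bash
python3 -c "from h import *;st()"
```

```text
t 4.95 tcp [ 0.4889 -0.0445  0.1032] ytool [ 0.988 -0.152  0.001] yaw -8.76 z [ 0.001  0.    -1.   ] q [-0.04  0.78  0.06  2.09 -0.15  0.27 -0.  ] F [-1.8   0.45  5.86] w 0.093 g 58.5
```

Gripped. The gentle tug comes next: 7 mm, which is inside the play.

>>> step_arm(deltas=[[-1,[0,0,0.002],[0,0,0]],[-1,[0,0,0.004],[0,0,0]],[-1,[0,0,0.007],[0,0,0]],[-1,[0,0,0.007],[0,0,0]]])

```text
time_s: 5.35
tcp_pos: [0.4891, -0.0446, 0.1096]
eef_rot: [0.759, 0.651, 0.0, 0.0]
ft_force: [0.2, 1.1, -1.2]
width: 0.09
grasp_force: 58.5
```

>>> step_arm(deltas=[[-1,[0,0,0.002],[0,0,0]],[-1,[0,0,0.004],[0,0,0]],[-1,[0,0,0.004],[0,0,0]]])

```text
time_s: 5.65
tcp_pos: [0.4894, -0.0446, 0.1134]
eef_rot: [0.759, 0.651, 0.0, 0.0]
ft_force: [2.6, -0.4, -6.2]
width: 0.094
grasp_force: 58.4
```

>>> step_arm(deltas=[[-1,[0,0,0.0015],[0,0,0]],[-1,[0,0,0.0015],[0,0,0]],[-1,[0,0,0.0015],[0,0,0]]])

```text
time_s: 5.95
tcp_pos: [0.4894, -0.0446, 0.1147]
eef_rot: [0.759, 0.651, 0.0, 0.0]
ft_force: [3.0, -0.7, -8.3]
width: 0.091
grasp_force: 58.3
```

The force rises about 2 N per mm past the play and is now 8 N, so the cover is caught. I'll lower it and release.

>>> step_arm(deltas=[[-1,[0,0,-0.004],[0,0,0]],[-1,[0,0,-0.008],[0,0,0]],[-1,[0,0,-0.0125],[0,0,0]],[-1,[0,0,-0.0125],[0,0,0]],[-0.06,[0,0,-0.0125],[0,0,0]],[-0.06,[0,0,-0.0125],[0,0,0]],[-0.06,[0,0,-0.0125],[0,0,0]],[-0.06,[0,0,-0.0125],[0,0,0]],[-0.06,[0,0,-0.0125],[0,0,0]]])

```text
time_s: 6.85
tcp_pos: [0.4888, -0.0446, 0.1022]
eef_rot: [0.759, 0.651, -0.0, -0.0]
ft_force: [0.1, -0.7, -0.1]
width: 0.466
grasp_force: 0.0
```

```bash
python3 -c "from h import *;st()"
```

```text
t 6.85 tcp [ 0.4888 -0.0446  0.1022] ytool [ 0.988 -0.152 -0.   ] yaw -8.77 z [-0. -0. -1.] q [-0.04  0.79  0.06  2.09 -0.15  0.27 -0.  ] F [ 0.08 -0.72 -0.1 ] w 0.466 g 0.0
```

>>> step_arm(deltas=[[-0.06,[0,0,0.04],[0,0,0]],[-0.06,[0,0,0.08],[0,0,0]],[0.6,[0.03,-0.004,0.09],[0,0,0]],[0.6,[0.065,-0.009,0.09],[0,0,0]],[0.6,[0.088,-0.013,0.09],[0,0,0]],[0.6,[0.088,-0.013,0.08],[0,0,0]],[0.6,[0.088,-0.013,0.08],[0,0,0]],[0.6,[0.088,-0.013,0.08],[0,0,0]]])

```text
time_s: 7.65
tcp_pos: [0.5751, -0.0574, 0.1816]
eef_rot: [0.759, 0.651, -0.001, -0.001]
ft_force: [-0.2, 1.1, 0.6]
width: 0.798
grasp_force: 0.0
```

```bash
python3 - <<'E'
from h import *
st(); p=shot('wrist','w2.png'); t=shot('top')
im=cv2.resize(cv2.cvtColor(t['color'],cv2.COLOR_RGB2BGR)[140:245,240:345],None,fx=3,fy=3,interpolation=3)
w=cv2.cvtColor(p['color'],cv2.COLOR_RGB2BGR)
cv2.imwrite('pics/w2.png',cv2.resize(w,(560,420)))
E
```

```text
t 7.65 tcp [ 0.5751 -0.0574  0.1816] ytool [ 0.988 -0.152 -0.003] yaw -8.77 z [-0.003  0.    -1.   ] q [-0.05  0.73  0.12  1.79 -0.13  0.64 -0.01] F [-0.16  1.05  0.62] w 0.798 g 0.0
```

View pics/w2.png

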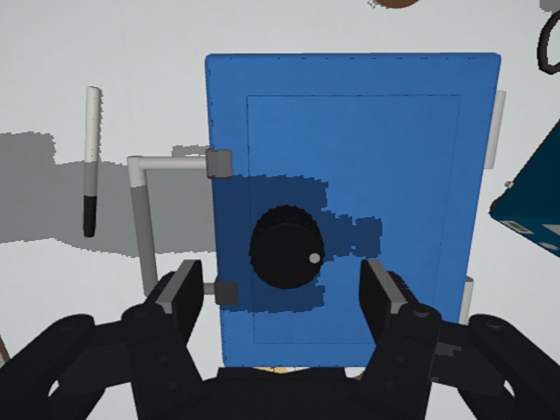

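```bash
python3 - <<'E'
from h import *
s=r.read_state(); p=r.get_image('wrist')
T=np.eye(4);T[:3,:3]=Ro.from_quat(s['eef_rot']).as_matrix();T[:3,3]=s['tcp_pos']
C=T@np.array(p['mount']);q=dict(p);q['R']=C[:3,:3].T;q['t']=-C[:3,:3].T@C[:3,3]
hsv=cv2.cvtColor(p['color'],cv2.COLOR_RGB2GRAY)
for uv in([287,254],[314,258]): print(onplane(q,uv,.142))
print(proj(q,[.5751,-.0574,.142]))
E
```

```text
[[ 0.57821319 -0.05646294  0.142     ]]
[[ 0.59148515 -0.06072019  0.142     ]]
[281.21870416 256.5365215 ]
```

The view shows the knob's top disc centred near (287,253) and its dot at (314,258). I'll descend with a small correction and grip it.

>>> step_arm(deltas=[[0.6,[0.001,0.001,-0.02],[0,0,0]],[0.6,[0.001,0.001,-0.038],[0,0,0]],[0.6,[0.001,0.001,-0.048],[0,0,0]],[0.6,[0.001,0.001,-0.048],[0,0,0]],[-1,[0.001,0.001,-0.048],[0,0,0]],[-1,[0.001,0.001,-0.048],[0,0,0]],[-1,[0.001,0.001,-0.048],[0,0,0]],[-1,[0.001,0.001,-0.048],[0,0,0]],[-1,[0.001,0.001,-0.048],[0,0,0]]])

```text
time_s: 8.7
tcp_pos: [0.5781, -0.0566, 0.1356]
eef_rot: [0.759, 0.651, 0.0, 0.0]
ft_force: [-3.1, -0.1, 6.4]
width: 0.427
grasp_force: 59.7
```

```bash
python3 -c "from h import *;st()"
```

```text
t 8.7 tcp [ 0.5781 -0.0566  0.1356] ytool [ 0.988 -0.152  0.001] yaw -8.77 z [ 0.001  0.    -1.   ] q [-0.04  0.8   0.1   1.81 -0.14  0.54 -0.  ] F [-3.06 -0.14  6.42] w 0.427 g 59.7
```

>>> step_arm(deltas=[[-1,[0,0,0],[0,0,0.14]],[-1,[0,0,0],[0,0,0.28]],[-1,[0,0,0],[0,0,0.42]],[-1,[0,0,0],[0,0,0.56]],[-1,[0,0,0],[0,0,0.7]],[-1,[0,0,0],[0,0,0.84]],[-1,[0,0,0],[0,0,0.98]],[-1,[0,0,0],[0,0,1.12]],[-1,[0,0,0],[0,0,1.26]],[-1,[0,0,0],[0,0,1.4]],[-1,[0,0,0],[0,0,1.5]],[-1,[0,0,0],[0,0,1.57]]])

```text
time_s: 9.9
tcp_pos: [0.5757, -0.0584, 0.1355]
eef_rot: [0.076, 0.997, -0.002, -0.002]
ft_force: [-7.0, -2.2, 11.0]
width: 0.426
grasp_force: 60.2
```

>>> step_arm(deltas=[[-1,[0,0,0],[0,0,0]],[-1,[0,0,0],[0,0,0]]])

```text
time_s: 10.1
tcp_pos: [0.5757, -0.0584, 0.1355]
eef_rot: [0.077, 0.997, -0.002, -0.002]
ft_force: [-6.6, -1.8, 10.6]
width: 0.428
grasp_force: 60.3
```

```bash
python3 -c "from h import *;st()"
```

```text
t 10.1 tcp [ 0.5757 -0.0584  0.1355] ytool [ 0.154  0.988 -0.004] yaw 81.11 z [-0.004 -0.003 -1.   ] q [ 0.2   0.81 -0.32  1.8   0.41  0.61  1.05] F [-6.59 -1.79 10.62] w 0.428 g 60.3
```

>>> step_arm(deltas=[[0.6,[0,0,0],[0,0,0]],[0.6,[0,0,0],[0,0,0]],[0.6,[0,0,0],[0,0,0]],[0.6,[0,0,0],[0,0,0]],[0.6,[0,0,0.025],[0,0,0]],[0.6,[0,0,0.055],[0,0,0]],[0.6,[0,0,0.055],[0,0,0]]])

```text
time_s: 10.8
tcp_pos: [0.5807, -0.0562, 0.1928]
eef_rot: [0.077, 0.997, 0.001, 0.004]
ft_force: [0.7, 0.4, 0.5]
width: 0.805
grasp_force: 0.0
```

```bash
python3 - <<'E'
from h import *
s=st(); p=shot('wrist','w3.png'); 
T=np.eye(4);T[:3,:3]=Ro.from_quat(s['eef_rot']).as_matrix();T[:3,3]=s['tcp_pos']
C=T@np.array(p['mount']);q=dict(p);q['R']=C[:3,:3].T;q['t']=-C[:3,:3].T@C[:3,3]
print(proj(q,[.5775,-.056,.142]), 'old dot',proj(q,[.5915,-.0607,.142]),'+90',proj(q,[.5822,-.042,.142]))
E
```

```text
t 10.8 tcp [ 0.5807 -0.0562  0.1928] ytool [0.153 0.988 0.002] yaw 81.18 z [ 0.008  0.    -1.   ] q [ 0.23  0.73 -0.37  1.76  0.37  0.72  1.09] F [0.7  0.39 0.54] w 0.805 g 0.0
[278.88777769 242.68583228] old dot [274.35537111 267.45813917] +90 [305.98282087 247.02665904]
```

View pics/w3.png

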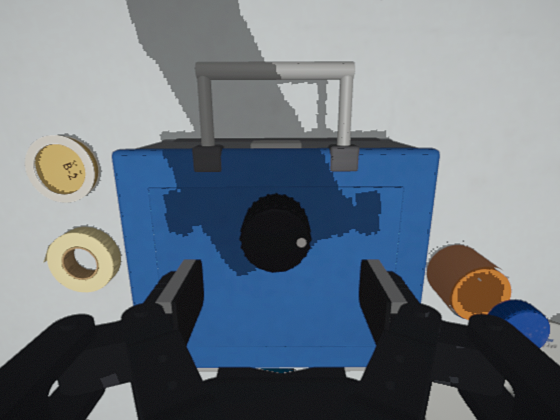

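The dot has moved to (301,243), a quarter turn as predicted. Now back to the handle.

>>> step_arm(deltas=[[0.6,[-0.008,0.001,0],[0,0,-0.14]],[-0.06,[-0.016,0.002,0],[0,0,-0.28]],[-0.06,[-0.024,0.003,0],[0,0,-0.42]],[-0.06,[-0.032,0.004,0],[0,0,-0.56]],[-0.06,[-0.04,0.005,0],[0,0,-0.7]],[-0.06,[-0.05,0.006,0],[0,0,-0.84]],[-0.06,[-0.06,0.007,0],[0,0,-0.98]],[-0.06,[-0.07,0.009,0],[0,0,-1.12]],[-0.06,[-0.08,0.01,0],[0,0,-1.26]],[-0.06,[-0.0895,0.012,0],[0,0,-1.4]],[-0.06,[-0.0895,0.012,0],[0,0,-1.5]],[-0.06,[-0.0895,0.012,0],[0,0,-1.57]]])

```text
time_s: 12.05
tcp_pos: [0.4876, -0.0445, 0.1885]
eef_rot: [0.76, 0.65, -0.001, -0.0]
ft_force: [0.5, 0.2, -0.7]
width: 0.468
grasp_force: 0.0
```

>>> step_arm(deltas=[[-0.06,[0,0,0],[0,0,0]],[-0.06,[0,0,0],[0,0,0]]])

```text
time_s: 12.25
tcp_pos: [0.4882, -0.0445, 0.1888]
eef_rot: [0.758, 0.652, -0.0, -0.0]
ft_force: [-0.8, 0.5, 0.4]
width: 0.472
grasp_force: 0.0
```

```bash
python3 -c "from h import *;st()"
```

```text
t 12.25 tcp [ 0.4882 -0.0445  0.1888] ytool [ 0.989 -0.15  -0.001] yaw -8.65 z [-0.001 -0.    -1.   ] q [-0.06  0.62  0.09  2.04 -0.11  0.48 -0.04] F [-0.76  0.51  0.43] w 0.472 g 0.0
```

>>> step_arm(deltas=[[-0.06,[0.0005,0,-0.04],[0,0,0]],[-0.06,[0.0005,0,-0.07],[0,0,0]],[-0.06,[0.0005,0,-0.087],[0,0,0]],[-0.06,[0.0005,0,-0.087],[0,0,0]],[-1,[0.0005,0,-0.087],[0,0,0]],[-1,[0.0005,0,-0.087],[0,0,0]],[-1,[0.0005,0,-0.087],[0,0,0]],[-1,[0.0005,0,-0.087],[0,0,0]],[-1,[0.0005,0,-0.087],[0,0,0]],[-1,[0.0005,0,-0.087],[0,0,0]]])

```text
time_s: 13.25
tcp_pos: [0.4889, -0.0446, 0.1033]
eef_rot: [0.759, 0.651, 0.0, 0.0]
ft_force: [-2.2, -0.5, 7.1]
width: 0.097
grasp_force: 58.8
```

>>> step_arm(deltas=[[-1,[0,0,0.004],[0,0,0]],[-1,[0,0,0.008],[0,0,0]],[-1,[0,0,0.011],[0,0,0]],[-1,[0,0,0.011],[0,0,0]]])

```text
time_s: 13.65
tcp_pos: [0.4893, -0.0447, 0.1137]
eef_rot: [0.759, 0.651, 0.0, 0.0]
ft_force: [1.3, 0.7, -3.3]
width: 0.088
grasp_force: 58.5
```

```bash
python3 - <<'E'
from h import *
st()
x=np.array([.9885,-.1516])
p0=np.array([-.207,.006])
for d in range(0,66,5):
    a=np.radians(d); q=np.array([p0[0]*np.cos(a)+p0[1]*np.sin(a), -p0[0]*np.sin(a)+p0[1]*np.cos(a)])-p0
    print(d,(x*q[0]).round(4),q[1].round(4))
E
```

```text
t 13.65 tcp [ 0.4893 -0.0447  0.1137] ytool [ 0.988 -0.152  0.001] yaw -8.77 z [ 0.001 -0.    -1.   ] q [-0.03  0.76  0.05  2.09 -0.12  0.29 -0.03] F [ 1.34  0.74 -3.26] w 0.088 g 58.5
0 [ 0. -0.] 0.0
5 [ 0.0013 -0.0002] 0.018
10 [ 0.0041 -0.0006] 0.0359
15 [ 0.0085 -0.0013] 0.0534
20 [ 0.0144 -0.0022] 0.0704
25 [ 0.0217 -0.0033] 0.0869
30 [ 0.0304 -0.0047] 0.1027
35 [ 0.0404 -0.0062] 0.1176
40 [ 0.0517 -0.0079] 0.1317
45 [ 0.0641 -0.0098] 0.1446
50 [ 0.0776 -0.0119] 0.1564
55 [ 0.0921 -0.0141] 0.167
60 [ 0.1074 -0.0165] 0.1763
65 [ 0.1235 -0.0189] 0.1841
```

>>> step_arm(deltas=[[-1,[0.0002,0,0.002],[0,0,0]],[-1,[0.0004,0,0.004],[0,0,0]],[-1,[0.0004,0,0.004],[0,0,0]]])

```text
time_s: 13.95
tcp_pos: [0.4897, -0.0447, 0.1175]
eef_rot: [0.759, 0.651, 0.0, 0.0]
ft_force: [0.5, -0.7, -2.9]
width: 0.09
grasp_force: 58.5
```

The pull stays at 2.9 N beyond the play, so the cover is free. I'll lift it along the arc.

>>> step_arm(deltas=[[-1,[0.001,0,0.01],[0,0,0]],[-1,[0.003,-0.0005,0.021],[0,0,0]],[-1,[0.005,-0.001,0.03],[0,0,0]],[-1,[0.0075,-0.001,0.038],[0,0,0]],[-1,[0.0105,-0.0015,0.047],[0,0,0]],[-1,[0.0135,-0.002,0.055],[0,0,0]],[-1,[0.017,-0.0025,0.0635],[0,0,0]],[-1,[0.0205,-0.003,0.072],[0,0,0]],[-1,[0.025,-0.004,0.08],[0,0,0]],[-1,[0.0295,-0.0045,0.088],[0,0,0]]])

```text
time_s: 14.95
tcp_pos: [0.5178, -0.049, 0.2056]
eef_rot: [0.759, 0.651, -0.001, -0.001]
ft_force: [-1.1, -0.6, -3.3]
width: 0.09
grasp_force: 58.3
```

```bash
python3 -c "from h import *;st()"
```

```text
t 14.95 tcp [ 0.5178 -0.049   0.2056] ytool [ 0.988 -0.152 -0.003] yaw -8.76 z [-0.003  0.    -1.   ] q [-0.05  0.63  0.1   1.94 -0.1   0.59 -0.04] F [-1.14 -0.58 -3.33] w 0.09 g 58.3
```

>>> step_arm(deltas=[[-1,[0.005,-0.001,0.0075],[0,0,0]],[-1,[0.01,-0.0015,0.015],[0,0,0]],[-1,[0.0155,-0.0025,0.022],[0,0,0]],[-1,[0.0215,-0.003,0.029],[0,0,0]],[-1,[0.0275,-0.004,0.0355],[0,0,0]],[-1,[0.0335,-0.005,0.042],[0,0,0]],[-1,[0.0405,-0.006,0.048],[0,0,0]],[-1,[0.047,-0.007,0.0535],[0,0,0]],[-1,[0.0545,-0.0085,0.059],[0,0,0]],[-1,[0.0615,-0.0095,0.0645],[0,0,0]],[-1,[0.069,-0.0105,0.069],[0,0,0]],[-1,[0.077,-0.012,0.0735],[0,0,0]]])

```text
time_s: 16.15
tcp_pos: [0.5937, -0.0605, 0.2812]
eef_rot: [0.759, 0.651, -0.001, -0.002]
ft_force: [-11.4, 2.3, 16.1]
width: 0.09
grasp_force: 61.3
```

>>> step_arm(deltas=[[-1,[0,0,0],[0,0,0]],[-1,[0,0,0],[0,0,0]],[-1,[0,0,0],[0,0,0]],[-1,[0,0,0],[0,0,0]],[-1,[0,0,0],[0,0,0]]])

```text
time_s: 16.65
tcp_pos: [0.5946, -0.0607, 0.2817]
eef_rot: [0.759, 0.651, -0.0, -0.001]
ft_force: [-10.1, 0.9, 16.9]
width: 0.092
grasp_force: 61.4
```

```bash
python3 - <<'E'
from h import *
s=st()
d=s['tcp_pos']-[.4889,-.0446,.1033]; print(d)
p=shot('side'); im=cv2.cvtColor(p['color'],cv2.COLOR_RGB2BGR)
cv2.imwrite('pics/s2.png',cv2.resize(im[130:320,220:430],None,fx=3,fy=3,interpolation=2))
E
```

```text
t 16.65 tcp [ 0.5946 -0.0607  0.2817] ytool [ 0.988 -0.152 -0.002] yaw -8.77 z [-0.001  0.001 -1.   ] q [-0.05  0.62  0.12  1.63 -0.09  0.9  -0.04] F [-10.06   0.94  16.86] w 0.092 g 61.4
[ 0.10568684 -0.01605419  0.1784187 ]
```

View pics/s2.png

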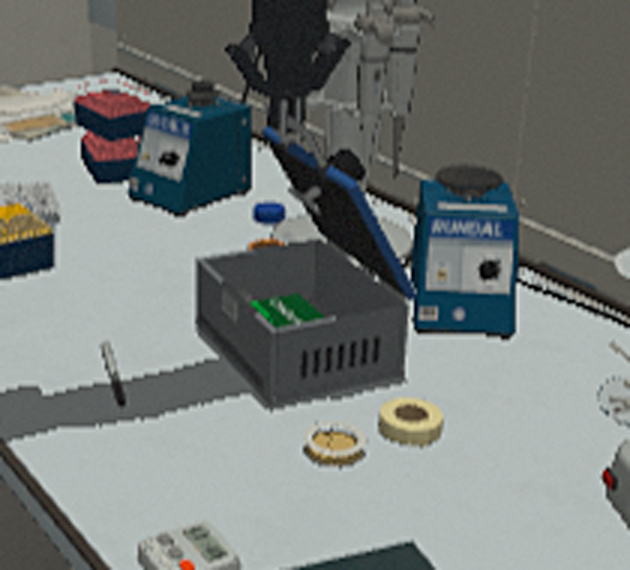

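The cover stands at about 60° in the grip and nothing else has moved. A finger seems to lean on the cover edge (17 N), so I'll ease back a few degrees along the arc.

>>> step_arm(deltas=[[-1,[-0.006,0.001,-0.0035],[0,0,0]],[-1,[-0.012,0.002,-0.0075],[0,0,0]],[-1,[-0.012,0.002,-0.0075],[0,0,0]],[-1,[-0.012,0.002,-0.0075],[0,0,0]],[-1,[-0.012,0.002,-0.0075],[0,0,0]],[-1,[-0.012,0.002,-0.0075],[0,0,0]]])

```text
time_s: 17.3
tcp_pos: [0.5819, -0.0587, 0.2739]
eef_rot: [0.759, 0.651, -0.001, -0.001]
ft_force: [-12.3, 1.9, 17.0]
width: 0.09
grasp_force: 61.4
```

```bash
python3 - <<'E'
from h import *
s=st(); d=s['tcp_pos']-[.4889,-.0446,.1033]; print(d)
w=np.array([-.207+np.hypot(d[0],d[1]),.006+d[2]]); print('deg',np.degrees(np.arctan2(w[1],-w[0])-np.arctan2(.006,.207)),np.hypot(*w))
E
```

```text
t 17.3 tcp [ 0.5819 -0.0587  0.2739] ytool [ 0.988 -0.152 -0.003] yaw -8.77 z [-0.003  0.001 -1.   ] q [-0.05  0.61  0.12  1.67 -0.09  0.86 -0.04] F [-12.34   1.89  17.04] w 0.09 g 61.4
[ 0.09298311 -0.01408052  0.17060771]
deg 55.73707511050135 0.20964142711362604
```

>>> step_arm(deltas=[[-1,[-0.001,0,0.001],[0,0,0]],[-1,[-0.001,0,0.0015],[0,0,0]],[-1,[-0.001,0,0.0015],[0,0,0]],[-1,[-0.001,0,0.0015],[0,0,0]],[-1,[-0.001,0,0.0015],[0,0,0]],[-1,[-0.001,0,0.0015],[0,0,0]]])

```text
time_s: 17.9
tcp_pos: [0.5828, -0.0588, 0.2747]
eef_rot: [0.759, 0.651, 0.0, 0.0]
ft_force: [-6.3, 1.4, 8.4]
width: 0.092
grasp_force: 60.4
```

```bash
python3 -c "
from h import *
st(); print(r.sign_off())"
```

```text
t 17.9 tcp [ 0.5828 -0.0588  0.2747] ytool [ 0.988 -0.152  0.001] yaw -8.76 z [ 0.001  0.001 -1.   ] q [-0.05  0.61  0.12  1.67 -0.09  0.86 -0.04] F [-6.31  1.36  8.39] w 0.092 g 60.4
the job is handed in; nothing more can be done
None
```

The tug showed the cover was caught, so I let it down, freed it with a quarter turn of the knob, and lifted it by the handle to about 56°, where the gripper still held it when I handed the job in at 17.9 s; no verdict was returned.

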